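# Seat a caster axle pin: push the shuttle home, then press the guarded lever

## Robot

A 6-joint arm with a two-finger parallel gripper is mounted at the origin on the work surface. World frame = base frame: x ahead of the robot, y to its left, z up, the work surface at z = 0. Lengths are in m, angles in rad, forces in N, time in s.
With the tool pointing down it reaches from about 0.2 to 0.875 m from the base axis. Payload 3.4 kg.
Tool frame: the origin (TCP) lies between the finger pads; the fingertips stand 25 mm ahead of it and the grasp point (between the pads) lies 6 mm ahead of it (r.nose_length is the z of the fingertips in the tool frame, in m); z points along the fingers, y is the line along which they close (so a half turn about z gives the same grasp; the last joint's range is limited). The gripper opens to 94 mm and grips with 3 to 60 N. Pads are 16 mm wide; open, the fingers measure 119 mm over their backs; the gripper's body (75 mm by 177 mm) begins 78 mm behind the grasp point.
Start: joints at [1.081, 0.276, 1.505, -0, 1.361, -0.121], TCP at [0.207, 0.536, 0.23] pointing down, gripper open.
Joint ranges: [-2.89, 2.89], [-0.75, 2.08], [0.22, 2.7], [-1.18, 4.32], [0.11, 2.71], [-2.7, 2.7]. Speed limits (rad/s): [2.57, 2.57, 3.14, 3.14, 3.14, 3.14].

## Interface

Orientations are given as a unit quaternion [w, x, y, z].
In Python, from plant import r, gripper_to, inverse_kinematics, vision, models, telemetry gives the robot as it stands. Calls block until the motion is done:
- r.move_to(position, orientation): joint-space move of the TCP to a pose.
- r.move_l(position, rot=None, vel=0.15, guard=None): straight line of the TCP; rot=None keeps the orientation; vel is the mean speed in m/s. With guard (N) it stops when the force on the tool has changed by that much, and returns True; else False.
- r.movej(angles): joint-space move.
- gripper_to(opening, f_grip=None): finger opening in m; f_grip is the grip in N (None keeps the last); returns when the fingers have stopped.
- r.hold(seconds).
- inverse_kinematics(position, orientation): joint angles nearest the present ones, or None.
- vision.snapshot(name): name is "side" or "top" or "wrist"; returns the picture (480x640x3 uint8, red, green, blue); there is no depth.
- vision.get_calibration(name): a dict with "fx", "fy", "cx", "cy" (pixels), "position" and "orientation" of the camera in the world. Camera axes: x right, y down, z forward; pixel columns grow to the right and rows downward; lengths in m; the calibration is good to about 2 mm. A picture is of the moment at which its call begins: read the wrist's pose just before it. get_calibration takes no time and is no camera call; for the wrist camera it gives the pose at the moment of the call.
A pose or a line that the arm cannot do raises r.PlanningError and nothing moves.
- r.sign_off(): hands the job in; it is judged then, once.
Trained networks look in the newest picture that a camera, given by its name, has taken for a name from the list of things; names that differ only in an ending like _2 or _b are one class to them, and where a whole thing is asked for, a point or a joint stands for the part that bears it (a point fixed in the world has none). Each returns a list of dicts, best first, with "score" (0 to 1); they miss things now and then, are a little off and sometimes report something else, mostly with a low value. They report only what shows in the picture. A call takes as long as a camera call.
- models.boxes_of(thing, camera): "at" ([x, y, z] in m, in world coordinates, good to about 4 mm: the middle of the surface that is visible of it).
- models.regions_of(thing, camera): "pixels" (480x640 bool, what is visible of it).
- models.mark_of(thing, camera): "at" ([x, y, z] in m, in world coordinates, good to about 4 mm: a listed point, or the origin of a listed thing).
Readings, each from a call of its own:
- telemetry.current_t(): time.
- telemetry.current_joints(): joint angles.
- telemetry.current_dq(): joint speeds.
- telemetry.current_joint_efforts(): joint torques, N m.
- telemetry.current_ee_pos(): TCP position.
- telemetry.current_tool_rot(): TCP orientation.
- telemetry.current_wrist_force(): force on the tool from outside, world axes, zero at the start.
- telemetry.current_torque(): the same for the moment, N m.
- telemetry.current_opening(): finger opening in m.
- telemetry.current_finger_force(): force on a finger pad.
Only numpy, scipy, OpenCV 4.12 (cv2) and the standard library are available. Lean on these libraries where they do the work, as an engineer would, in place of code of your own. Each camera call takes 0.05 s, during which the arm holds its last target. There are 200 camera calls.

## Task

Push the loaded shuttle of the pin press all the way in to its stop, so that the caster wheel lies under the ram; then reach down through the window of the guard and press the lever fully down to its stop and hold it there for about a second, so that the ram drives the axle pin into the hub, and let the lever come back up and withdraw. Only push and press with the fingertips: pick nothing up, never touch the guard, and leave the spare wheel, the screwdriver and the tub where they are.

Things in the scene. Friction and masses are not known exactly. Their poses are not given: they have to be found in the camera images.
- press: Grey pin press, fixed. Origin on the table; x away from the robot at yaw 0, y left, z up. Base x -100 to 80, y -50 to 150, 20 mm high. Column x 0 to 60, y -30 to 26. Head x -30 to 30, y -30 to 145, z 120 to 169 mm. Ram: 20 mm rod under the head at x 0, y 100, its foot 96 mm up. Shuttle rail at y 100: 50 wide, x -160 to 70, top at z 30. Lever stands out of the head's right (-y) end.
- shuttle (a joint): Travel of the shuttle along the press's +x, m: 0 out towards the robot, 0.05 home at its stop, wheel under the ram; starts at 0 to 0.02. Stays where left; friction about 2 N. A flat steel bar with an upright push plate at its robot end and a 72 mm caster wheel lying in a round nest, hub top 75 mm above the table.
- push_plate (a point): Centre of the front face (facing -x of the press) of the shuttle's upright push plate, 61 mm above the table; the plate is 64 wide, 8 thick and spans 33 to 85 mm above the table. Moves with the shuttle; axes parallel to the press's. When home the face is 101 mm in front of the ram axis, 71 mm in front of the head.
- pin (a joint): Depth of the axle pin in the wheel's hub, m: 0 standing 12 mm proud of the hub, 0.012 fully seated. Starts at 0 to 0.003. A vertical 15 mm steel pin, friction about 3 N. To be driven by the ram only, with the shuttle home.
- pin_top (a point): Centre of the pin's top face; 87 mm above the table at pin joint 0.
- lever (a joint): Angle of the press lever, rad: 0 up (rest, level), 0.25 fully down against its stop. A spring returns it to 0. Pushing down at the pad takes about 3 N at the start and 8 N at the bottom. It drives the ram down 20 mm in full travel, onto the pin if the shuttle is home.
- lever_pad (a point): Centre of the top face of the lever's black pad, 44 x 44 x 10 mm, level and 144 mm above the table at angle 0 (16 mm below the guard's top face). The pivot is 100 mm from it along the press's +y, 9 mm lower; at the stop the pad centre is 25 mm lower (41 mm below the guard's top), tilted 0.25 rad down to the right (-y).
- guard: Aluminium cage fixed round the lever pad; the robot must not touch it. Origin on the table under the window's middle; axes as the press's within 0.05 rad. 140 (x) x 128 (y) x 160 mm high: four posts, side bars, a flat top frame 4 mm thick of 22 mm strips (3 mm screw heads at the corners). It varies by up to 8 mm each way from the pad, so the pad is not always mid-window.
- guard_window (a point): Centre of the guard's rectangular window, on the top face of the frame, 160 mm above the table. The opening is 96 mm along its own x and 84 mm along its own y.
- spare_wheel: Loose caster wheel lying on the table in front of the press, 72 mm across, 26 mm high; origin at the centre of its underside. Leave alone.
- screwdriver: Loose screwdriver, 200 mm long, 26 mm thick red handle, lying on the table to the right of the guard; origin under its middle, its x from handle to tip. Leave alone.
- tub: Loose white plastic bowl, 100 mm across, 50 mm high, to the left of the press; origin at the centre of its underside. Leave alone.

How it is judged:
On the way, in this order (a step that is already met when the one before it is completed fails the run):
1. the shuttle is pushed home (value of joint shuttle above 0.047 m), for 0.2 s.
2. a finger holds the lever fully down, the shuttle home and the pin driven in (value of joint shuttle above 0.047 m and value of joint pin above 0.01 m and value of joint lever above 0.235 rad and contact force between the fingers and press above 1 N), for 0.7 s.
3. the lever is let up again (value of joint lever below 0.03 rad), for 0.2 s.
At the end, for the whole second after the job is handed in: The shuttle is within 3 mm of its stop, the pin within 2 mm of fully seated (driven by the ram with the lever within 0.015 rad of its stop for 0.7 s), the lever back up within 0.03 rad, and the spare wheel, screwdriver and tub within 20 mm of where they stood (value of joint shuttle above 0.047 m and value of joint pin above 0.01 m and value of joint lever below 0.03 rad and distance of each of spare_wheel, screwdriver, tub from where it was at the start of the episode below 0.02 m); the robot touches nothing.
It fails at once if the robot touches the guard (contact force between any of the fingers, the arm and guard above 0.5 N).
It fails at once if the lever is worked before the shuttle is home (value of joint lever above 0.1 rad and value of joint shuttle below 0.045 m).
It fails at once if the pin is pushed in other than by the ram (value of joint pin above 0.0055 m and (value of joint shuttle below 0.045 m or value of joint lever below 0.06 rad) and not (value of joint pin above 0.01 m)).
It fails at once if the spare wheel, screwdriver or tub is moved or lifted (distance of any of spare_wheel, screwdriver, tub from where it was at the start of the episode above 0.02 m).
It also fails if it takes over 45 s, if anything falls off the work surface, if the arm or the gripper's body presses on something with over 40 N, if the wrist force passes 120 N, or if a joint passes its speed limit or range.

## Working session

There is one attempt and no reset: what is moved stays moved. The work goes in short steps, each a Python script; the robot and the scene stay as the last script left them, time stands still between calls to the robot, and variables do not carry over. Pictures are saved under pics/ and viewed, at most 10 in all, crops included, and the job is handed in when it is done.

```bash
ls; mkdir -p pics
python3 - <<'E'
from plant import r, vision, models, telemetry
import cv2, numpy as np
for c in ("side","top"):
    im=vision.snapshot(c); cv2.imwrite(f"pics/{c}0.png",im[:,:,::-1])
    k=vision.get_calibration(c); print(c,{a:np.round(b,4).tolist() for a,b in k.items()})
    for t in ("press","push_plate","pin_top","lever_pad","guard","guard_window","spare_wheel","screwdriver","tub"):
        print(t,[(np.round(d["at"],3).tolist(),round(d["score"],2)) for d in models.mark_of(t,c)[:2]])
print(telemetry.current_t(), r.nose_length, telemetry.current_tool_rot())
E
```

```text
pics
side {'fx': 461.6963, 'fy': 461.6963, 'cx': 313.6583, 'cy': 234.332, 'position': [0.1027, -0.7107, 0.7403], 'orientation': [-0.4514, 0.848, -0.2395, 0.1405]}
press [([0.649, 0.074, 0.0], 0.71)]
push_plate []
pin_top [([0.594, 0.168, 0.087], 0.46)]
lever_pad [([0.654, -0.071, 0.145], 0.78), ([0.593, 0.168, 0.086], 0.64)]
guard []
guard_window [([0.658, -0.058, 0.158], 0.73)]
spare_wheel [([0.504, 0.002, 0.002], 0.7)]
screwdriver [([0.722, -0.2, 0.0], 0.97)]
tub [([0.649, 0.347, -0.0], 0.83)]
top {'fx': 571.1372, 'fy': 571.1372, 'cx': 318.2583, 'cy': 242.178, 'position': [0.3834, 0.0573, 1.2513], 'orientation': [0.075, -0.6962, 0.7109, -0.0659]}
press [([0.656, 0.08, 0.001], 0.85)]
push_plate [([0.498, 0.153, 0.057], 0.94)]
pin_top [([0.592, 0.17, 0.086], 0.36)]
lever_pad [([0.656, -0.065, 0.145], 0.65)]
guard []
guard_window [([0.659, -0.061, 0.159], 0.69)]
spare_wheel [([0.511, 0.009, 0.002], 0.69)]
screwdriver [([0.722, -0.198, -0.001], 0.74)]
tub [([0.651, 0.348, -0.001], 0.98)]
1.0 0.025 [7.05980823e-07 1.83354070e-01 9.83046939e-01 1.99297448e-05]
```

View pics/top0.png

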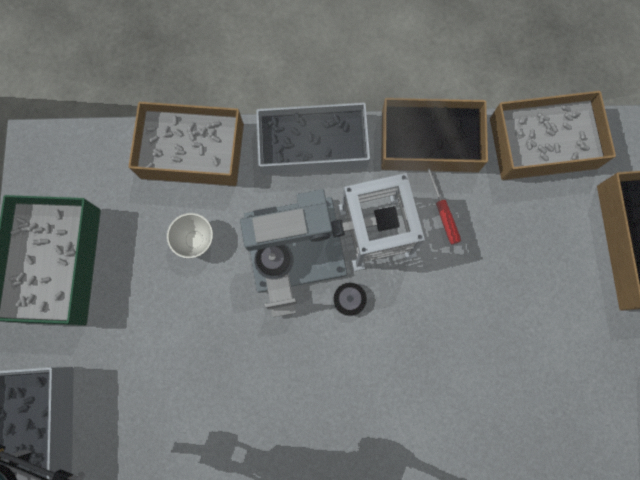

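View pics/side0.png

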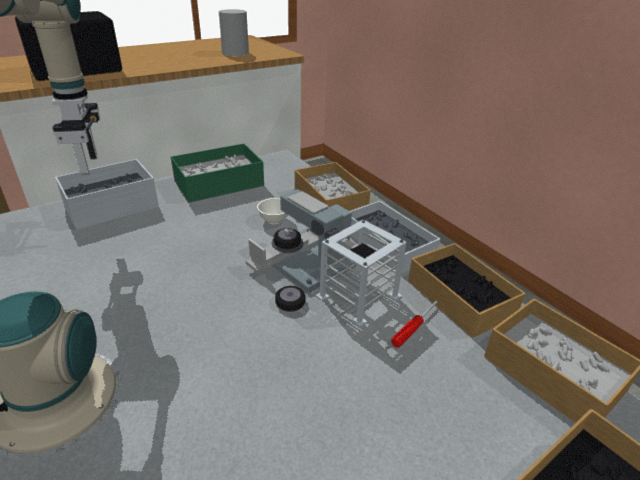

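The top view shows the push plate near px (280,297), the wheel and pin at (272,260), the guard window at (384,215) with the dark pad at (386,219), and the spare wheel at (350,298). The side view agrees with this. Next I'll look more closely with the wrist camera from two places.

```bash
cat > h.py <<'E'
from plant import r, gripper_to, inverse_kinematics, vision, models, telemetry
import cv2, numpy as np
from scipy.spatial.transform import Rotation as R
def down(a): return [0,np.cos(a/2),np.sin(a/2),0]   # tool z down, tool x at heading a
def proj(c,P):
    k=vision.get_calibration(c) if isinstance(c,str) else c
    q=k["orientation"]; M=R.from_quat([q[1],q[2],q[3],q[0]]).as_matrix()
    p=(np.atleast_2d(P)-k["position"])@M
    return np.c_[k["fx"]*p[:,0]/p[:,2]+k["cx"],k["fy"]*p[:,1]/p[:,2]+k["cy"]]
E
python3 - <<'E'
from h import *
k=vision.get_calibration("wrist"); print(k, telemetry.current_ee_pos())
for a in (0.15,np.pi+0.15):
    for p in ([0.48,0.15,0.4],[0.48,0.15,0.05],[0.655,-0.068,0.12],[0.655,-0.068,0.3],[0.56,0.05,0.45]):
        q=inverse_kinematics(p,down(a)); print(a,p,None if q is None else np.round(q,2))
E
```

```text
{'fx': 339.44028192884343, 'fy': 339.44028192884343, 'cx': 321.62043784531716, 'cy': 245.18572767274222, 'position': array([0.14232754, 0.56166962, 0.38395862]), 'orientation': array([0.10050101, 0.81842557, 0.56156604, 0.06872202])} [0.20728843 0.5363445  0.23048813]
0.15 [0.48, 0.15, 0.4] [ 0.16  0.12  1.31 -0.    1.72  1.59]
0.15 [0.48, 0.15, 0.05] [ 0.16  0.34  1.92 -0.    0.88  1.59]
0.15 [0.655, -0.068, 0.12] [-0.21  0.47  1.48 -0.    1.19  1.21]
0.15 [0.655, -0.068, 0.3] [-0.21  0.38  1.18 -0.    1.58  1.21]
0.15 [0.56, 0.05, 0.45] [-0.03  0.22  1.06 -0.    1.86  1.39]
3.291592653589793 [0.48, 0.15, 0.4] [ 0.16  0.12  1.31 -0.    1.72 -1.56]
3.291592653589793 [0.48, 0.15, 0.05] [ 0.16  0.34  1.92 -0.    0.88 -1.56]
3.291592653589793 [0.655, -0.068, 0.12] [-0.21  0.47  1.48 -0.    1.19 -1.93]
3.291592653589793 [0.655, -0.068, 0.3] [-0.21  0.38  1.18 -0.    1.58 -1.93]
3.291592653589793 [0.56, 0.05, 0.45] [-0.03  0.22  1.06 -0.    1.86 -1.76]
```

Run:
```python
from h import *
gripper_to(0.0)
for i,p in enumerate(([0.50,0.12,0.34],[0.60,-0.05,0.36])):
    r.move_to(p,down(np.pi+0.15)); r.hold(0.2)
    k=vision.get_calibration("wrist"); im=vision.snapshot("wrist"); cv2.imwrite(f"pics/w{i}.png",im[:,:,::-1]); np.save(f"k{i}.npy",k,allow_pickle=True)
    print(k["position"],k["orientation"])
    for t in ("press","push_plate","pin_top","lever_pad","guard","guard_window"):
        print(t,[(np.round(d["at"],4).tolist(),round(d["score"],2)) for d in models.mark_of(t,"wrist")[:2]])
print(telemetry.current_t())
```

```text
[0.43101668 0.11034966 0.49331291] [0.07931467 0.64659611 0.7531064  0.09194243]
press [([0.6505, 0.0768, -0.0005], 0.67)]
push_plate [([0.4906, 0.1445, 0.0616], 0.73), ([0.5118, 0.0044, -0.0037], 0.22)]
pin_top [([0.5936, 0.169, 0.0871], 0.45)]
lever_pad [([0.6558, -0.064, 0.1477], 0.96)]
guard [([0.6662, -0.061, 0.0001], 0.62)]
guard_window [([0.6512, 0.0762, 0.0021], 0.41)]
[ 0.53043677 -0.05868517  0.51389969] [0.07943498 0.64617372 0.75340913 0.09232711]
press [([0.6497, 0.0749, -0.0006], 0.84)]
push_plate [([0.4909, 0.1454, 0.0633], 0.73)]
pin_top [([0.5945, 0.1685, 0.0857], 0.68)]
lever_pad [([0.6551, -0.062, 0.1447], 0.57)]
guard []
guard_window [([0.6563, -0.0649, 0.148], 0.61)]
6.2083
```

View pics/w0.png

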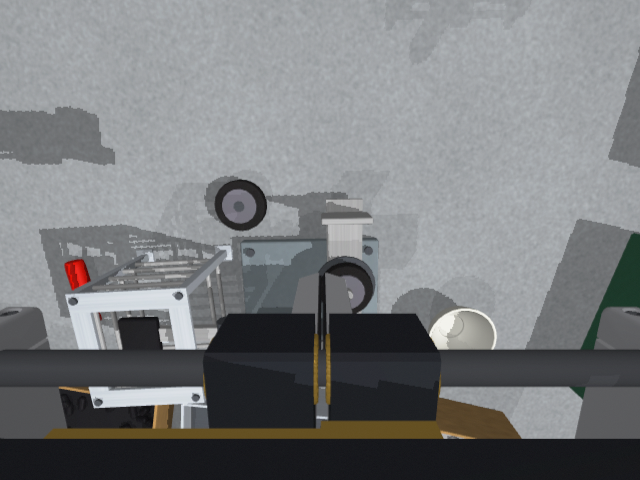

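View pics/w1.png

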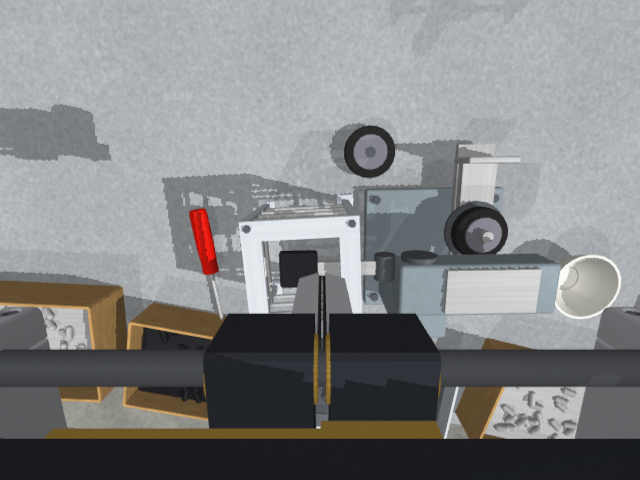

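w0 shows the base front edge at (241,240)–(378,240), the push plate top at (321–372,215) and the guard frame's outer corners at about (67,295), (185,290), (209,402) and (93,406). w1 shows the frame's outer front corners at (239,222) and (360,217), and the pad at about (280–317,250–287). I'll unproject these points to check yaw and positions.

```bash
cat >> h.py <<'E'
def ray(k,uv):
    q=k["orientation"]; M=R.from_quat([q[1],q[2],q[3],q[0]]).as_matrix()
    uv=np.atleast_2d(uv).astype(float)
    d=np.c_[(uv[:,0]-k["cx"])/k["fx"],(uv[:,1]-k["cy"])/k["fy"],np.ones(len(uv))]@M.T
    return np.array(k["position"]),d
def unproj(k,uv,z):
    o,d=ray(k,uv); return o+d*((z-o[2])/d[:,2])[:,None]
def tri(k1,u1,k2,u2):
    o1,a=ray(k1,u1); o2,b=ray(k2,u2); a=a[0];b=b[0]
    s=np.linalg.lstsq(np.c_[a,-b],o2-o1,rcond=None)[0]
    return (o1+s[0]*a+o2+s[1]*b)/2, np.linalg.norm(o1+s[0]*a-o2-s[1]*b)
E
python3 - <<'E'
from h import *
np.set_printoptions(precision=4,suppress=True)
k0,k1=[np.load(f"k{i}.npy",allow_pickle=True).item() for i in (0,1)]; kt=vision.get_calibration("top")
def seg(n,P): d=P[1]-P[0]; print(n,P[:,:2].tolist(),"len",np.linalg.norm(d),"ang+pi/2",np.arctan2(d[1],d[0])%np.pi-np.pi/2)
seg("base w0",unproj(k0,[[241,240],[378,240]],.02))
seg("base w1",unproj(k1,[[364,188],[503,188]],.02))
seg("plate w0",unproj(k0,[[321,215],[372,215]],.085))
seg("plate w1",unproj(k1,[[459,159],[520,159]],.085))
seg("label w1",unproj(k1,[[447,276],[540,270]],.169))
for n,P in (("guard w0",unproj(k0,[[67,295],[185,290],[209,402],[93,406]],.16)),("guard top",unproj(kt,[[342,181],[407,172],[423,242],[354,252]],.16))):
    print(n,P[:,:2].tolist(),P.mean(0)); 
    print([np.linalg.norm(P[i]-P[i-1]) for i in range(4)])
seg("guard w1",unproj(k1,[[239,222],[360,217]],.16))
print("tri guardcorner",tri(k0,[67,295],k1,[239,222]),tri(k0,[185,290],k1,[360,217]))
print("tri pad R front", tri(k0,[119,319],k1,[280,251]),tri(k0,[158,318],k1,[317,250]))
print("pad w1",unproj(k1,[[280,251],[317,250],[318,287]],.144)); print("pad top",unproj(kt,[386,219],.144))
print("tri plate",tri(k0,[321,213],k1,[459,157]),tri(k0,[372,213],k1,[520,157]))
E
```

```text
base w0 [[0.5571756648559923, 0.012628495139973814], [0.5274909627364682, 0.20646893459328147]] len 0.19610022311913952 ang+pi/2 0.15195931387985673
base w1 [[0.5589806204037416, 0.007232014713292184], [0.528516764087983, 0.20488676107343778]] len 0.1999886129266381 ang+pi/2 0.1529232899859967
plate w0 [[0.4941313693129258, 0.11901181336690358], [0.4847728498510534, 0.1801403439392265]] len 0.06184075627326741 ang+pi/2 0.15191621199801442
plate w1 [[0.5029533553641089, 0.1071266748808024], [0.49157978138756897, 0.18093545372585246]] len 0.0746799438912305 ang+pi/2 0.15289254678001685
label w1 [[0.6285465155794612, 0.0921977164993227], [0.6068573711858907, 0.18856852909113853]] len 0.09878133682094022 ang+pi/2 0.22137085233618303
guard w0 [[0.6066754541850289, -0.13356528083235797], [0.5822811147804962, -0.011312019090627984], [0.7149595641837738, 0.023359990658316593], [0.7404958635194031, -0.1078221829012166]] [ 0.6611 -0.0573  0.16  ]
[np.float64(0.1362740219026055), np.float64(0.12466332179705256), np.float64(0.13713394618433838), np.float64(0.1336445481251007)]
guard top [[0.7274
[... 366 characters left out ...]
13158263342], [0.5812327501387078, -0.010114963432080355]] len 0.12780807665433885 ang+pi/2 0.1947028889614657
tri guardcorner (array([ 0.6071, -0.1356,  0.1578]), np.float64(0.001617625925911746)) (array([ 0.581 , -0.0104,  0.1626]), np.float64(0.0002579110315050802))
tri pad R front (array([ 0.6366, -0.0901,  0.1413]), np.float64(0.0010087031973975776)) (array([ 0.6304, -0.0484,  0.1376]), np.float64(0.001838982760666987))
pad w1 [[ 0.6354 -0.0902  0.144 ]
 [ 0.6279 -0.0491  0.144 ]
 [ 0.6715 -0.0413  0.144 ]]
pad top [[ 0.6515 -0.0662  0.144 ]]
tri plate (array([0.4976, 0.1197, 0.0497]), np.float64(0.0014379206276343604)) (array([0.486 , 0.1825, 0.0776]), np.float64(0.006164548555688818))
```

Run:
```python
import cv2,numpy as np
a=cv2.imread("pics/w1.png")[130:320,230:530]; cv2.imwrite("pics/w1c.png",cv2.resize(a,None,fx=2.6,fy=2.6,interpolation=cv2.INTER_CUBIC))
```

```text
(no output)
```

View pics/w1c.png

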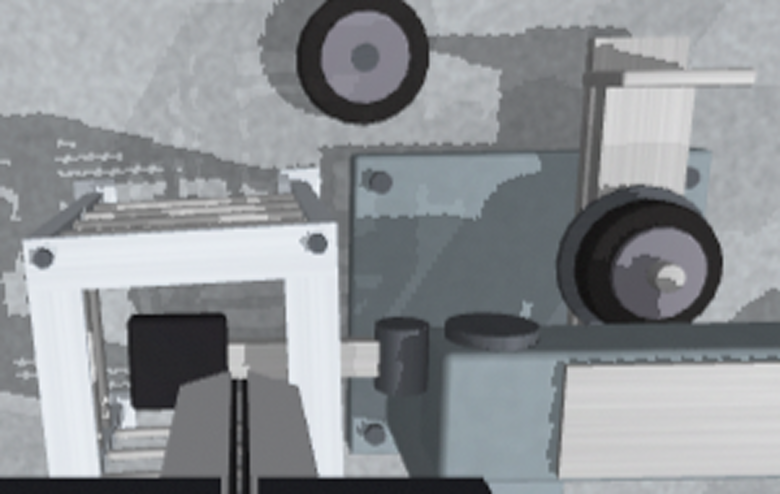

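Yaw comes out at about 0.153 from four edges. The plate length (62 mm), base width (200 mm) and guard height (0.158–0.163 m) match the text. The shuttle axis passes through the pin at (0.594, 0.1675), and the ram axis is at about (0.635, 0.173), so about 41 mm of travel remains. Now I'll push.

Run:
```python
from h import *
np.set_printoptions(precision=4,suppress=True)
yaw=.153; u=np.array([np.cos(yaw),np.sin(yaw),0]); f=np.array([.491,.151,.070]); o=down(np.pi+yaw)
s=f-.045*u
r.move_to(s+[0,0,.12],o); r.move_l(s,vel=.12)
print("F0",telemetry.current_wrist_force())
hit=r.move_l(f+.02*u,vel=.04,guard=12); print(hit,telemetry.current_ee_pos(),telemetry.current_wrist_force())
if not hit:
    hit=r.move_l(f+.075*u,vel=.03,guard=12)
e=telemetry.current_ee_pos(); print(hit,e,"along",(e-f)@u,telemetry.current_wrist_force())
r.hold(.4); print(telemetry.current_ee_pos(),telemetry.current_wrist_force(),telemetry.current_t())
```

```text
F0 [ 0.4067 -0.3895  0.8076]
False [0.5107 0.1539 0.07  ] [-1.7847  0.7334 -0.6901]
True [0.5242 0.1562 0.0694] along 0.03362398086409311 [ 0.5692  0.2331 -0.603 ]
[0.5219 0.1559 0.0686] [-0.1063 -0.6306  0.2454] 11.5
```

Run:
```python
from h import *
np.set_printoptions(precision=4,suppress=True)
yaw=.153; u=np.array([np.cos(yaw),np.sin(yaw),0]); f=np.array([.491,.151,.070])
hit=r.move_l(f+.075*u,vel=.02,guard=15); e=telemetry.current_ee_pos(); print(hit,e,"along",(e-f)@u,telemetry.current_wrist_force())
e=telemetry.current_ee_pos()
hit=r.move_l(f+.037*u,vel=.02); r.hold(.3); e=telemetry.current_ee_pos(); print(hit,"along",(e-f)@u,telemetry.current_wrist_force())
r.move_l(f-.02*u,vel=.1); r.move_l(f-.02*u+[0,0,.26],vel=.2); r.hold(.1)
k=vision.get_calibration("wrist"); im=vision.snapshot("wrist"); cv2.imwrite("pics/w2.png",im[:,:,::-1]); np.save("k2.npy",k,allow_pickle=True)
for c in ("wrist","top"):
    if c=="top": vision.snapshot("top")
    for t in ("push_plate","pin_top","lever_pad","guard_window","press"):
        print(c,t,[(np.round(d["at"],4).tolist(),round(d["score"],2)) for d in models.mark_of(t,c)[:2]])
print(telemetry.current_t())
```

```text
True [0.524  0.1562 0.068 ] along 0.0334142104848822 [-0.2146 -0.0749 -0.4475]
False along 0.03374678270110447 [-5.6623 -0.5806 -1.8963]
wrist push_plate [([0.5341, 0.1529, 0.0631], 0.95)]
wrist pin_top []
wrist lever_pad []
wrist guard_window [([0.6629, -0.0597, 0.1626], 0.69), ([0.532, 0.1518, 0.0631], 0.26)]
wrist press [([0.6516, 0.0764, -0.0009], 0.82), ([0.6638, -0.0589, 0.1631], 0.5)]
top push_plate []
top pin_top [([0.7206, -0.1992, -0.0014], 0.7)]
top lever_pad [([0.6573, -0.0688, 0.1429], 0.76), ([0.7195, -0.1971, 0.0019], 0.5)]
top guard_window [([0.662, -0.0627, 0.1594], 0.92)]
top press [([0.6555, 0.076, -0.0001], 0.74)]
15.8583
```

View pics/w2.png

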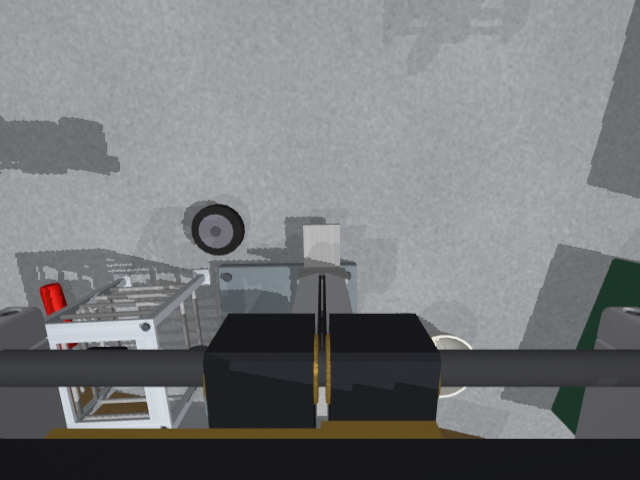

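The shuttle is firmly at its stop: 5.7 N steady against 2 N friction, with the plate at (0.534, 0.153) where (0.535, 0.157) was expected. The w2 view shows the plate at (322,265) behind the fingers, and the spare wheel undisturbed. Now for the lever.

Run:
```python
from h import *
np.set_printoptions(precision=4,suppress=True)
p=np.array([.6545,-.066,0]); o=down(np.pi+.165)
r.move_to(p+[0,0,.29],o); r.hold(.1); print(telemetry.current_opening())
r.move_l(p+[0,0,.185],vel=.12); F0=telemetry.current_wrist_force(); print("F0",F0,telemetry.current_ee_pos())
r.move_l(p+[0,0,.152],vel=.04)
z=.152
while True:
    e=telemetry.current_ee_pos(); F=telemetry.current_wrist_force()-F0; print(round(z,4),e,F,round(telemetry.current_t(),2))
    if F[2]>20 or z<.134: break
    z-=.002; r.move_l(p+[0,0,z],vel=.03); r.hold(.1)
r.hold(1.2); print(telemetry.current_ee_pos(),telemetry.current_wrist_force()-F0,telemetry.current_t())
```

```text
0.0005290641736571353
F0 [-0.0564 -0.3477 -0.5155] [ 0.6551 -0.066   0.1859]
0.152 [ 0.6547 -0.0661  0.1523] [-1.1001 -0.2819  5.1532] 19.06
0.15 [ 0.6547 -0.066   0.1504] [ 0.107  -0.9977  6.429 ] 19.41
0.148 [ 0.6547 -0.0658  0.1485] [-0.525   0.0662  6.3595] 19.76
0.146 [ 0.6546 -0.0656  0.1465] [0.2126 0.8251 7.2801] 20.11
0.144 [ 0.6546 -0.0654  0.1448] [-0.495   0.4563  9.0902] 20.46
0.142 [ 0.6547 -0.0653  0.1445] [-2.7509  1.528  14.2271] 20.81
0.14 [ 0.6547 -0.0653  0.1442] [-3.8175  2.4861 21.543 ] 21.16
[ 0.6547 -0.0653  0.1442] [-5.0431  2.3786 21.5673] 22.3583
```

Hard stop at TCP z 0.1445, which is 25 mm of pad travel. Held there for 1.2 s at 21 N. Now withdrawing.

Run:
```python
from h import *
np.set_printoptions(precision=4,suppress=True)
r.move_l([.6545,-.066,.175],vel=.04); r.hold(.1); r.move_l([.6545,-.066,.32],vel=.12)
r.move_to([.50,.05,.38],down(np.pi+.153)); r.hold(.2)
k=vision.get_calibration("wrist"); im=vision.snapshot("wrist"); cv2.imwrite("pics/w3.png",im[:,:,::-1])
for c in ("wrist","top"):
    if c=="top": im=vision.snapshot(c); cv2.imwrite("pics/top3.png",im[:,:,::-1])
    for t in ("push_plate","pin_top","lever_pad","spare_wheel","screwdriver","tub"):
        print(c,t,[(np.round(d["at"],4).tolist(),round(d["score"],2)) for d in models.mark_of(t,c)[:2]])
print(telemetry.current_wrist_force(),telemetry.current_t())
```

```text
wrist push_plate [([0.5337, 0.1512, 0.0621], 0.71)]
wrist pin_top []
wrist lever_pad [([0.6551, -0.0629, 0.1455], 0.87)]
wrist spare_wheel [([0.5124, 0.0066, -0.002], 0.83)]
wrist screwdriver [([0.7211, -0.2012, 0.0004], 0.64)]
wrist tub [([0.6471, 0.3493, 0.0016], 0.67)]
top push_plate [([0.5359, 0.1572, 0.0587], 0.67), ([0.7189, -0.1965, -0.001], 0.41)]
top pin_top []
top lever_pad []
top spare_wheel []
top screwdriver [([0.7197, -0.1993, -0.0016], 0.94)]
top tub [([0.6487, 0.3452, -0.0002], 0.9)]
[-0.0348  0.4296 -0.6188] 26.5667
```

View pics/w3.png

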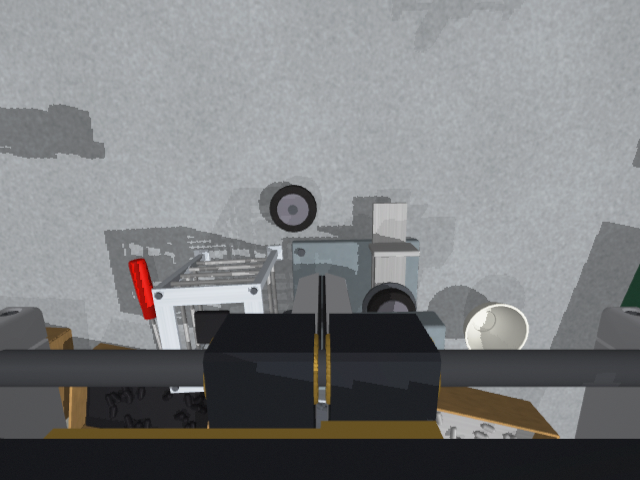

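The w3 view shows the plate at home (396,245), the wheel under the head at (390,303), the pad back up at (212,327), and the loose things where they were. Handing in.

```bash
python3 -c "
from h import *
print(r.sign_off())"
```

```text
the job is handed in; nothing more can be done
None
```

The job is handed in: the shuttle was pushed to its stop, and the lever was pressed to its stop at about 21 N for 1.2 s, then let back up and the arm withdrawn. The loose items hadn't moved; the seated pin was out of camera view, so I inferred it from the lever's full travel, and I got no verdict back.

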